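Gauge a printed slot with a stepped leaf and log its size

TASK

Find out how wide the slot is in the printed block that sits in the blue-cornered bay of the measuring plate: take the stepped gauge from its stand and lower it, tip first, into that slot until the next leaf binds and it goes no deeper, then let go and leave it standing there. After that, slide the marker on the result scale to the middle of the colour field of the thickest leaf that went in (green thin, yellow medium, red thick).

Things in the scene. Friction and masses are not known exactly. Their poses are not given: they have to be found in the camera images.
- gauge: Loose gauge, 150 g, upright in a fixed grey stand (lift 70 mm to clear). Origin: middle of its tip; z up, x across the thickness. Above origin: green leaf 0-20 mm, 8 thick; yellow 20-42, 16 thick; red 42-64, 24 thick (all 24 wide in y; lowest 6-8 mm of each tapered); flat collar 64-72, 44 x 34; blue grip post 72-117, 20 x 20 mm. Same after a half turn about z. In the stand the tip is 11 mm above the table.
- plate: Fixed plate, origin on the table under the blue-cornered bay's centre, x pointing away from 2 spare blocks (centres at x -103, y +-45 mm). Beige block fixed in the bay: 76 (x) x 50 mm, top 86 mm above table, slot along y over the origin, 70 mm deep, ends open, width unknown: 12, 20 or 28 mm. Bound gauge (its x along plate x, either way): tip 62 mm above table if only green goes in, 40 if yellow too, 22 if red too (collar stops it).
- marker (a joint): Travel of the result scale's marker in m, 0 to 0.140; starts near 0, at the plain end. Its pointer is over the middle of the green field at 0.050, yellow at 0.090, red at 0.130; the fields are 37 mm long each. It slides with about 2 N of friction and stays where it is left.
- marker_top (a point): Middle of the top of the marker's grip, an orange square post 20 x 20 mm and 40 mm tall, its top 65 mm above the table. It moves with the marker; its y axis is the direction in which the joint value grows. Under the post is a slider foot, 30 x 24 mm (x, y), 10 mm high, on a white board 85 x 210 mm, 14 mm high.
There are look-alikes about, which are no part of the job. Of the things like the part that bears marker, leave any that is pink; of the rest the larger one is meant.

How it is judged:
By the outcome, as a careful person would: the job done as asked, in the order asked, and still so for the second after the job is handed in, with the robot touching nothing.
It also fails if it takes over 61 s, if anything falls off the work surface, if the arm or the gripper's body presses on something with over 40 N, if the wrist force passes 120 N, or if a joint passes its speed limit or range.

ROBOT

A 7-joint arm with a two-finger parallel gripper is mounted at the origin on the work surface. World frame = base frame: x ahead of the robot, y to its left, z up, the work surface at z = 0. Lengths are in m, angles in rad, forces in N, time in s.
With the tool pointing down it reaches from about 0.425 to 0.925 m from the base axis. Payload 6.8 kg.
Tool frame: the origin (TCP) lies at the very end of the fingers, on their centre line; the grasp point (between the pads) lies 19 mm behind it; z points along the fingers, y is the line along which they close (so a half turn about z gives the same grasp; the last joint's range is limited). The gripper opens to 85 mm and grips with 20 to 120 N. Pads are 22 mm wide; open, the fingers measure 114 mm over their backs; the gripper's body (76 mm by 85 mm) begins 54 mm behind the grasp point. The pads swing forward as they close: fully open they stand 13 mm farther back than shut.
Start: joints at [-1.361, 0.477, 0.022, 1.555, -0.011, 1.109, -0.083], TCP at [0.211, 0.641, 0.231] pointing down, gripper open.
Joint ranges: [-2.96, 2.96], [-0.34, 2.1], [-1.41, 1.46], [0.24, 2.44], [-1.37, 4.51], [0.17, 1.92], [-2.96, 2.96]. Speed limits (rad/s): [2.39, 2.39, 3.14, 3.14, 3.14, 3.14, 3.14].

INTERFACE

Orientations are given as a rotation vector (axis times angle).
In Python, from bench import r gives the robot as it stands.
- The arm moves only by the shell command python3 -m jog 'ROWS' [FORCE]. ROWS is JSON, a list of rows, each an object of numbers: "fingers": the finger opening in m, from 0 to 0.0854; "x", "y", "z": the shift along the tool's x, y, z in m; "rx", "ry", "rz": the turn, a rotation vector about the tool's x, y, z in degrees. In form: [{"fingers": .., "x": .., "y": .., "z": .., "rx": .., "ry": .., "rz": ..}, ...]. A call has 1 to 8 rows; each row shifts and turns the commanded pose from where the row before left it, along the tool's axes as they then stand; what a row does not reach is not made up. A row lasts 1/8 s, in which the tool goes at most 62.5 mm and 10.7 degrees, less where a joint would pass 70% of its speed; a pose out of reach is approached as far as the arm can. A call is refused whole if a number of a shift passes 0.0625 or a number of a turn 10.7, either way. A call with a gripper value outside its range is refused whole. The fingers move at their own pace and stop on an object; FORCE is the grip in N (left out, the last holds). Time passes only in rows, so rows that do not move let the fingers close. It gives the time, the measured TCP pose, the force, the opening and the grip force at its end, in the units of the state.
- r.get_obs(): the state, without advancing time (a new reading comes with each control period).
- r.grab_frame(name): name is "scene" or "side" or "wrist"; returns (picture, depth): 384x512x3 uint8, red, green, blue; 384x512 float32, m along the optical axis (not along the pixel's ray), 0 where there is no reading.
- r.get_calibration(name): a dict with "mtx" (3x3 intrinsics, pixels), "extrinsics" (4x4, takes a point from camera to world coordinates). Camera axes: x right, y down, z forward; pixel columns grow to the right and rows downward; lengths in m; the calibration is good to about 2 mm. A picture is of the moment at which its call begins: read the wrist's pose just before it. get_calibration takes no time and is no camera call; for the wrist camera it gives the pose at the moment of the call.
- r.hand_in(): hands the job in; it is judged then, once.
Trained networks look in the newest picture that a camera, given by its name, has taken for a name from the list of things; names that differ only in an ending like _2 or _b are one class to them, and where a whole thing is asked for, a point or a joint stands for the part that bears it (a point fixed in the world has none). Each returns a list of dicts, best first, with "score" (0 to 1); they miss things now and then, are a little off and sometimes report something else, mostly with a low value. They report only what shows in the picture. A call takes as long as a camera call. They do not tell look-alikes from the thing itself.
- r.search_frame(target, camera): "xyz" ([x, y, z] in m, in world coordinates, good to about 4 mm: the middle of the surface that is visible of it).
- r.landmark_of(target, camera): "xyz" ([x, y, z] in m, in world coordinates, good to about 4 mm: a listed point, or the origin of a listed thing).
The state is a dict: "clock": time; "joints": joint angles; "qvel": joint speeds; "tau": joint torques, N m; "tcp_pos": TCP position; "orientation": TCP orientation; "contact_force": force on the tool from outside, world axes, zero at the start; "moment": the same for the moment, N m; "grip_width": finger opening in m; "gripper_force": force on a finger pad.
Only numpy, scipy, OpenCV 4.12 (cv2) and the standard library are available. Lean on these libraries where they do the work, as an engineer would, in place of code of your own. Each camera call takes 0.05 s, during which the arm holds its last target. There are 200 camera calls.

## Working session

There is one attempt and no reset: what is moved stays moved. The work goes in short steps, Python scripts to look and compute and a shell command to move; the robot and the scene stay as the last step left them, time stands still between calls to the robot, and variables do not carry over. Pictures are saved under pics/ and viewed, at most 10 in all, crops included, and the job is handed in when it is done.

```bash
mkdir -p pics; ls; cat > h.py <<'E'
import numpy as np, cv2
from bench import r
def snap(n,f,crop=None,scale=1):
    im,d=r.grab_frame(n); o=im[:,:,::-1]
    if crop: a,b,c,e=crop; o=o[b:e,a:c]
    cv2.imwrite('pics/'+f,cv2.resize(o,None,fx=scale,fy=scale,interpolation=cv2.INTER_CUBIC)); return im,d
def px(n,p):
    c=r.get_calibration(n); T=np.linalg.inv(np.array(c['extrinsics'])); q=T[:3,:3]@np.array(p)+T[:3,3]; u=np.array(c['mtx'])@q; return (u[:2]/u[2]).round(0)
def pts(n,d):
    c=r.get_calibration(n);K=np.array(c['mtx']);E=np.array(c['extrinsics'])
    v,u=np.mgrid[:d.shape[0],:d.shape[1]]
    P=np.stack([(u-K[0,2])/K[0,0]*d,(v-K[1,2])/K[1,1]*d,d],-1)
    return P@E[:3,:3].T+E[:3,3]
E
python3 - <<'E'
from h import *
print(r.get_obs())
ims=[]
for n in ['scene','side']:
    im,d=snap(n,n+'0.png',scale=1.5)
    np.savez('/tmp/'+n,im=im,P=pts(n,d),d=d)
    for t in ['gauge','plate','marker','marker_top']:
        for f in ['search_frame','landmark_of']:
            try:
                for o in getattr(r,f)(t,n): print(n,f,t,np.round(o['xyz'],3),round(o['score'],2),px(n,o['xyz']))
            except Exception as e: print(n,f,t,repr(e)[:80])
E
```

```text
pics
{'clock': 0.0, 'joints': array([-1.36113091,  0.47782439,  0.02234288,  1.55646499, -0.011503  ,
        1.10930855, -0.08308012]), 'qvel': array([ 1.96113013e-03,  1.03177480e-04, -5.36325163e-04,  9.49407600e-04,
       -3.25000265e-05, -5.97936541e-04,  6.32804720e-04]), 'tau': array([-4.47925877e-04, -5.96452868e+01,  1.60805661e+00, -2.81191188e+01,
        1.25264993e-02,  9.30552604e-03,  1.46150126e-05]), 'tcp_pos': array([0.21072762, 0.64062734, 0.23030379]), 'orientation': array([-4.96964378e-01, -3.10187474e+00,  2.93779561e-03]), 'contact_force': array([-0.4212621 ,  0.4773275 ,  0.78054828]), 'moment': array([-0.03155581,  0.01238819, -0.03456115]), 'gripper_force': 0.0, 'grip_width': 0.08494543787759813}
scene search_frame gauge [ 0.517 -0.252  0.087] 0.56 [119. 233.]
scene landmark_of gauge [ 0.511 -0.259  0.011] 0.75 [124. 244.]
scene search_frame plate [0.532 0.001 0.009] 0.6 [218. 236.]
scene landmark_of plate [ 0.54   0.009 -0.001] 0.61 [221. 239.]
scene search_frame marker [0.418 0.453 0.039] 0.58 [360. 174.]
scene search_frame marker [0.28  0.19  0.029] 0.55
[... 811 characters left out ...]
 landmark_of plate [0.541 0.012 0.002] 0.64 [284. 234.]
side landmark_of plate [0.461 0.221 0.065] 0.62 [248. 176.]
side search_frame marker [0.458 0.208 0.037] 0.72 [247. 186.]
side search_frame marker [0.274 0.183 0.028] 0.63 [186. 196.]
side search_frame marker [0.404 0.443 0.037] 0.45 [227. 150.]
side landmark_of marker ValueError('it knows: gauge, marker_top, plate')
side search_frame marker_top [0.458 0.209 0.036] 0.71 [247. 186.]
side search_frame marker_top [0.273 0.179 0.028] 0.63 [186. 197.]
side landmark_of marker_top [0.402 0.453 0.07 ] 0.6 [226. 140.]
side landmark_of marker_top [0.458 0.218 0.064] 0.55 [247. 176.]
side landmark_of marker_top [0.274 0.189 0.047] 0.54 [186. 190.]
```

View pics/scene0.png

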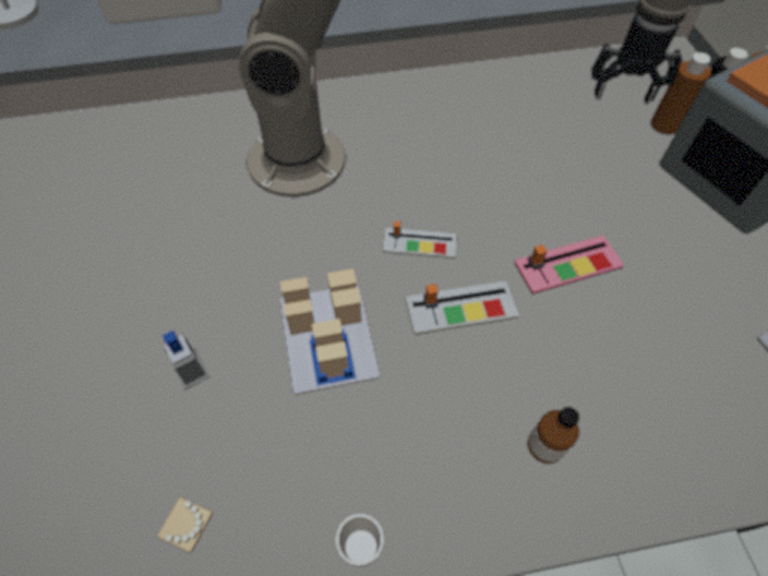

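View pics/side0.png

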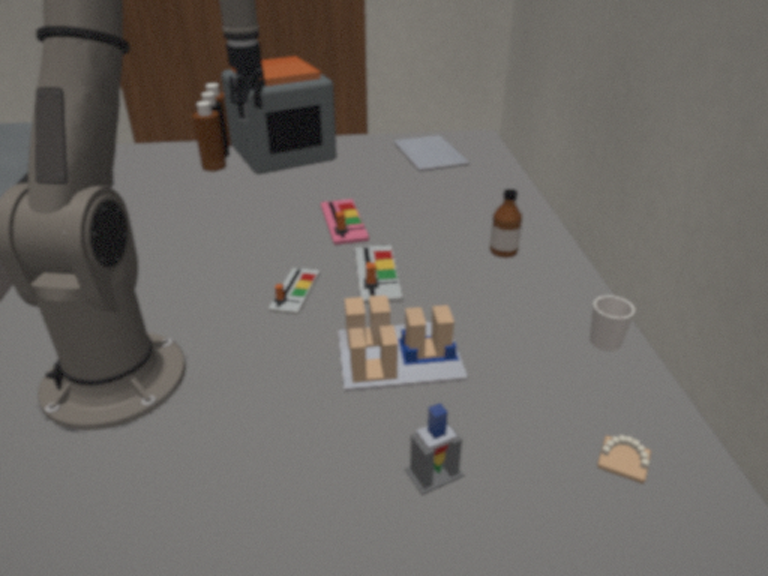

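The scene picture (1.5x scale) shows three scales: a small white one (420,243), a larger white one (462,307) and a pink one (568,263). The larger white one is meant: pink is excluded, and it is the bigger of the two left. The gauge in its stand is at (178,350), and the blue-cornered bay is at (332,355).

```bash
python3 - <<'E'
from h import *
a=np.load('/tmp/scene.npz'); im=a['im']
cv2.imwrite('pics/crop1.png',cv2.resize(im[140:265,100:420,::-1],None,fx=2.5,fy=2.5,interpolation=cv2.INTER_CUBIC))
def rect(P,m,n):
    q=P[m][:,:2]; 
    if len(q)<5: print(n,len(q)); return
    c=cv2.minAreaRect((q*1000).astype(np.float32)); print(n,len(q),np.round(c[0]),np.round(c[1]),round(c[2],1),'mean',q.mean(0).round(4))
for n in ['scene','side']:
    P=np.load('/tmp/%s.npz'%n)['P']
    x,y,z=P[...,0],P[...,1],P[...,2]
    m=(x>.35)&(x<.65)&(y>-.12)&(y<.12)&(z>.079)&(z<.093)
    k,l=cv2.connectedComponents(m.astype(np.uint8))
    for i in range(1,k): 
        if (l==i).sum()>15: rect(P,l==i,n+' top')
    rect(P,(x>.35)&(x<.65)&(y>-.12)&(y<.12)&(z>.005)&(z<.015),n+' plate')
    rect(P,(abs(x-.51)<.06)&(abs(y+.255)<.06)&(z>.115)&(z<.14),n+' post')
    rect(P,(abs(x-.51)<.06)&(abs(y+.255)<.06)&(z>.07)&(z<.088),n+' collar')
    rect(P,(abs(x-.5)<.15)&(abs(y-.26)<.14)&(z>.009)&(z<.019),n+' board')
    rect(P,(abs(x-.457)<.04)&(abs(y-.22)<.04)&(z>.055)&(z<.075),n+' mk')
E
```

```text
scene top 189 [418.  51.] [35. 50.] 1.1 mean [0.4192 0.0505]
scene top 148 [416. -39.] [28. 50.] 2.6 mean [ 0.4171 -0.0389]
scene top 200 [462.  52.] [35. 50.] 1.2 mean [0.4629 0.0517]
scene top 162 [467. -38.] [27. 50.] 0.8 mean [ 0.469  -0.0381]
scene top 192 [519.   9.] [30. 50.] 0.1 mean [0.5206 0.0085]
scene top 206 [568.  10.] [29. 50.] 1.9 mean [0.5685 0.01  ]
scene plate 1875 [505.  -8.] [271. 193.] 1.7 mean [0.5207 0.0071]
scene post 77 [ 512. -254.] [21. 20.] 20.6 mean [ 0.5133 -0.2537]
scene collar 208 [ 512. -254.] [59. 40.] 21.7 mean [ 0.5207 -0.2502]
scene board 1635 [436. 277.] [170. 210.] 0.5 mean [0.4803 0.2788]
scene mk 55 [459. 217.] [19. 22.] 88.0 mean [0.4606 0.2167]
side top 162 [459.  50.] [32. 55.] 2.0 mean [0.4587 0.0479]
side top 157 [414.  50.] [32. 54.] 1.3 mean [0.4147 0.047 ]
side top 153 [517.   7.] [28. 54.] 1.7 mean [0.5167 0.0054]
side top 150 [565.   8.] [28. 54.] 1.4 mean [0.5638 0.0067]
side top 148 [465. -37.] [24. 56.] 2.9 mean [ 0.465  -0.0417]
side top 146 [413. -40.] [24. 56.] 1.7 mean [ 0.4131 -0.0423]
side plate 1469 [490.   8.] [210. 166.] 1.7 mean [ 0.4898 -0.0264]
side post 125 [ 508. -256.] [20. 21.] 19.2 mean [ 0.5076 -0.2583]
side collar 358 [ 509. -256.] [59. 40.] 21.9 mean [ 0.5043 -0.2628]
side board 770 [474. 276.] [215.  85.] 89.8 mean [0.4758 0.272 ]
side mk 41 [454. 216.] [24. 18.] 85.2 mean [0.4552 0.2139]
```

View pics/crop1.png

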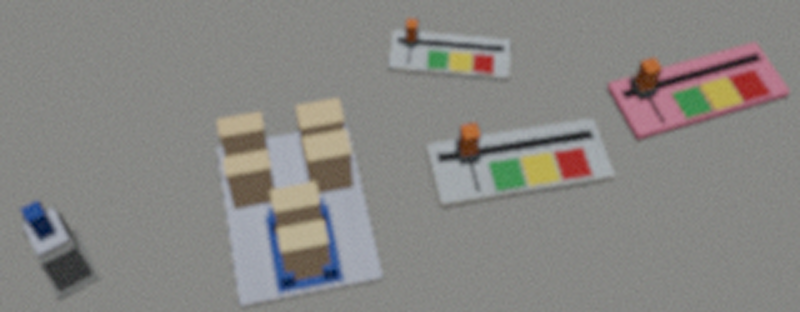

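The crop confirms it: the larger white scale is at crop pixels (520,165) with its marker at (470,140). The block in the blue-cornered bay is at (300,230), and the gauge is at (45,235). Next I work out the rows to the gauge.

```bash
cat >> h.py <<'E'
from scipy.spatial.transform import Rotation as Ro
from scipy.interpolate import interp1d
def yaw():  # world angle of tool y, deg
    y=Ro.from_rotvec(r.get_obs()['orientation']).as_matrix()[:,1]; return np.degrees(np.arctan2(y[1],y[0]))
def plan(way,n,turn=0,start=None,y0=None):
    "rows along waypoints (xyz), total tool-z turn deg; rounded with error carried"
    p=r.get_obs()['tcp_pos'] if start is None else np.array(start,float); a=yaw() if y0 is None else y0
    W=np.vstack([p]+[np.array(w,float) for w in way]); s=np.r_[0,np.cumsum(np.linalg.norm(np.diff(W,axis=0),axis=1))]
    f=interp1d(s,W,axis=0); c=p.copy()
    for i in range(1,n+1):
        t=np.radians(a); ty=np.array([np.cos(t),np.sin(t),0]); tx=np.array([-np.sin(t),np.cos(t),0])
        d=f(s[-1]*i/n)-c; v=np.round([d@tx,d@ty,-d[2]],3); c=c+v[0]*tx+v[1]*ty-[0,0,v[2]]; a-=turn/n
        print(i,v,round(turn/n,2))
    print('end',c.round(4),'yaw',round(a,1))
E
python3 - <<'E'
from h import *
print(yaw())
plan([(.40,.42,.23),(.50,.15,.23),(.53,-.05,.23),(.511,-.255,.24)],20,50)
E
```

```text
71.7916618613734
1 [-0.042 -0.026  0.   ] 2.5
2 [-0.043 -0.023  0.   ] 2.5
3 [-0.045 -0.022  0.001] 2.5
4 [-0.045 -0.02  -0.   ] 2.5
5 [-0.046 -0.018  0.   ] 2.5
6 [-0.046 -0.017  0.   ] 2.5
7 [-0.04 -0.03  0.  ] 2.5
8 [-0.04  -0.027  0.   ] 2.5
9 [-0.043 -0.026  0.   ] 2.5
10 [-0.043 -0.024  0.   ] 2.5
11 [-0.044 -0.022  0.   ] 2.5
12 [-0.044 -0.023  0.   ] 2.5
13 [-0.041 -0.027  0.   ] 2.5
14 [-0.042 -0.025  0.   ] 2.5
15 [-0.044 -0.023  0.   ] 2.5
16 [-0.043 -0.023 -0.   ] 2.5
17 [-0.04  -0.03  -0.002] 2.5
18 [-0.04  -0.028 -0.003] 2.5
19 [-0.042 -0.026 -0.002] 2.5
20 [-0.043 -0.025 -0.003] 2.5
end [ 0.5108 -0.2553  0.2403] yaw 21.8
```

```bash
python3 -m jog '[{"x":-0.042,"y":-0.026,"rz":2.5},{"x":-0.043,"y":-0.023,"rz":2.5},{"x":-0.045,"y":-0.022,"rz":2.5},{"x":-0.045,"y":-0.020,"rz":2.5},{"x":-0.046,"y":-0.018,"rz":2.5},{"x":-0.046,"y":-0.017,"rz":2.5},{"x":-0.040,"y":-0.030,"rz":2.5},{"x":-0.040,"y":-0.027,"rz":2.5}]'
python3 -m jog '[{"x":-0.043,"y":-0.026,"rz":2.5},{"x":-0.043,"y":-0.024,"rz":2.5},{"x":-0.044,"y":-0.022,"rz":2.5},{"x":-0.044,"y":-0.023,"rz":2.5},{"x":-0.041,"y":-0.027,"rz":2.5},{"x":-0.042,"y":-0.025,"rz":2.5},{"x":-0.044,"y":-0.023,"rz":2.5},{"x":-0.043,"y":-0.023,"rz":2.5}]'
python3 -m jog '[{"x":-0.040,"y":-0.030,"z":-0.002,"rz":2.5},{"x":-0.040,"y":-0.028,"z":-0.003,"rz":2.5},{"x":-0.042,"y":-0.026,"z":-0.002,"rz":2.5},{"x":-0.043,"y":-0.025,"z":-0.003,"rz":2.5},{},{}]'
python3 - <<'E'
from h import *
print(r.get_obs()['tcp_pos'],yaw(),r.get_obs()['clock'])
im,d=snap('wrist','w1.png',scale=1.2)
P=pts('wrist',d);x,y,z=np.moveaxis(P,-1,0)
for lo,hi in [(.115,.14),(.08,.088),(.06,.079),(.0795,.09)]:
    m=(abs(x-.51)<.06)&(abs(y+.255)<.06)&(z>lo)&(z<hi)
    if m.sum()>5: c=cv2.minAreaRect((P[m][:,:2]*1000).astype(np.float32)); print(lo,m.sum(),np.round(c[0],1),np.round(c[1]),round(c[2],1),np.median(z[m]))
for t in ['gauge']:
    print(r.search_frame(t,'wrist'),r.landmark_of(t,'wrist'))
E
```

```text
[0.21090495 0.64122479 0.23133889] 71.7916618613734 0.8
[] []validation failed for argument at $[0]...
validation failed for argument at $[0]...
validation failed for argument at $[0]...
```

View pics/w1.png

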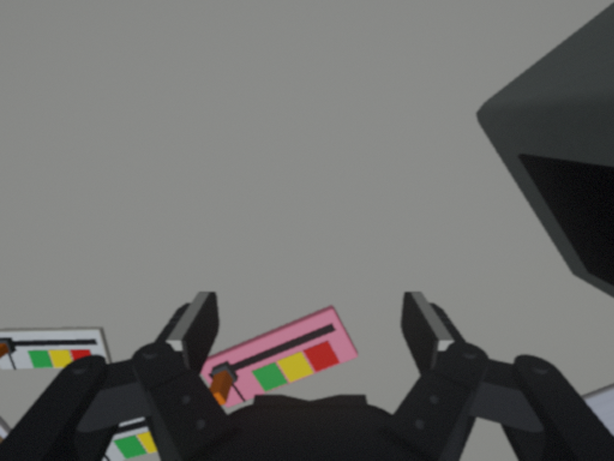

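The calls were refused because every row needs all its keys. The wrist view shows the pink scale between the fingers (280,350), and nothing has moved.

```bash
python3 -m jog '[{"fingers":0.085,"x":-0.042,"y":-0.026,"z":0,"rx":0,"ry":0,"rz":2.5},{"fingers":0.085,"x":-0.043,"y":-0.023,"z":0,"rx":0,"ry":0,"rz":2.5},{"fingers":0.085,"x":-0.045,"y":-0.022,"z":0,"rx":0,"ry":0,"rz":2.5},{"fingers":0.085,"x":-0.045,"y":-0.020,"z":0,"rx":0,"ry":0,"rz":2.5},{"fingers":0.085,"x":-0.046,"y":-0.018,"z":0,"rx":0,"ry":0,"rz":2.5},{"fingers":0.085,"x":-0.046,"y":-0.017,"z":0,"rx":0,"ry":0,"rz":2.5},{"fingers":0.085,"x":-0.040,"y":-0.030,"z":0,"rx":0,"ry":0,"rz":2.5},{"fingers":0.085,"x":-0.040,"y":-0.027,"z":0,"rx":0,"ry":0,"rz":2.5}]' && 
python3 -m jog '[{"fingers":0.085,"x":-0.043,"y":-0.026,"z":0,"rx":0,"ry":0,"rz":2.5},{"fingers":0.085,"x":-0.043,"y":-0.024,"z":0,"rx":0,"ry":0,"rz":2.5},{"fingers":0.085,"x":-0.044,"y":-0.022,"z":0,"rx":0,"ry":0,"rz":2.5},{"fingers":0.085,"x":-0.044,"y":-0.023,"z":0,"rx":0,"ry":0,"rz":2.5},{"fingers":0.085,"x":-0.041,"y":-0.027,"z":0,"rx":0,"ry":0,"rz":2.5},{"fingers":0.085,"x":-0.042,"y":-0.025,"z":0,"rx":0,"ry":0,"rz":2.5},{"fingers":0.085,"x":-0.044,"y":-0.023,"z":0,"rx":0,"ry":0,"rz":2.5},{"fingers":0.085,"x":-0.043,"y":-0.023,"z":0,"rx":0,"ry":0,"rz":2.5}]' && 
python3 -m jog '[{"fingers":0.085,"x":-0.040,"y":-0.030,"z":-0.002,"rx":0,"ry":0,"rz":2.5},{"fingers":0.085,"x":-0.040,"y":-0.028,"z":-0.003,"rx":0,"ry":0,"rz":2.5},{"fingers":0.085,"x":-0.042,"y":-0.026,"z":-0.002,"rx":0,"ry":0,"rz":2.5},{"fingers":0.085,"x":-0.043,"y":-0.025,"z":-0.003,"rx":0,"ry":0,"rz":2.5},{"fingers":0.085,"x":0,"y":0,"z":0,"rx":0,"ry":0,"rz":0}]'
cat > look.py <<'E'
from h import *
print(r.get_obs()['tcp_pos'],yaw(),r.get_obs()['clock'],r.get_obs()['joints'].round(2))
im,d=snap('wrist','w2.png',scale=1.2)
P=pts('wrist',d);x,y,z=np.moveaxis(P,-1,0)
for lo,hi in [(.115,.14),(.08,.088),(.06,.079)]:
    m=(abs(x-.51)<.06)&(abs(y+.255)<.06)&(z>lo)&(z<hi)
    if m.sum()>5: c=cv2.minAreaRect((P[m][:,:2]*1000).astype(np.float32)); print(lo,m.sum(),np.round(c[0],1),np.round(c[1]),round(c[2],1),np.median(z[m]))
print(r.search_frame('gauge','wrist'),r.landmark_of('gauge','wrist'))
E
python3 look.py
```

```text
clock: 1.95
tcp_pos: [0.4367, 0.3216, 0.2315]
orientation: [1.031, 2.967, 0.001]
contact_force: [0.3, 0.2, 0.6]
grip_width: 0.0853
gripper_force: 0.0
clock: 2.95
tcp_pos: [0.5298, -0.0597, 0.2316]
orientation: [1.53, 2.743, 0.001]
contact_force: [0.6, -0.2, -0.6]
grip_width: 0.0852
gripper_force: 0.0
clock: 3.58
tcp_pos: [0.5094, -0.2602, 0.242]
orientation: [1.77, 2.593, -0.003]
contact_force: [-0.1, 0.0, 0.6]
grip_width: 0.0849
gripper_force: 0.0
[ 0.50940406 -0.26021075  0.24202048] 21.347942829542934 3.575 [-0.11  0.33  0.6   1.83 -0.21  1.05  0.94]
0.115 430 [ 511.5 -251.5] [20. 20.] 21.4 0.12680884478579418
0.08 671 [ 511.4 -251.8] [44. 34.] 21.7 0.0821437994052518
0.06 482 [ 511.3 -251.3] [58. 40.] 21.8 0.07405643633869885
[{'xyz': [0.5037, -0.2538, 0.0818], 'score': 0.63}] [{'xyz': [0.5042, -0.2584, 0.0083], 'score': 0.58}]
```

View pics/w2.png

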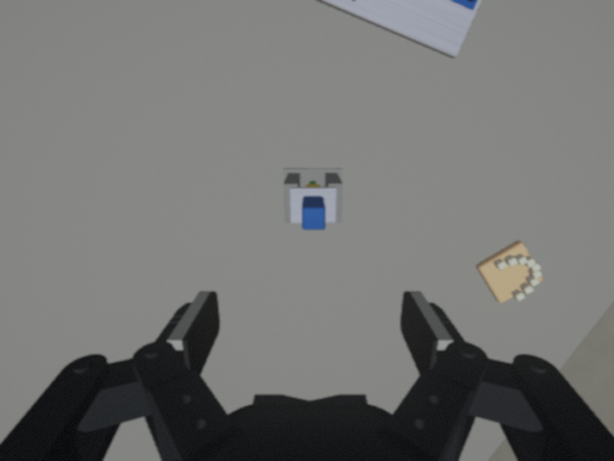

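The wrist view shows the gauge in its stand, blue post at (313,215) and the white collar's long axis along the finger line. The depth fit gives centre (0.511,-0.252) and yaw 21.7°.

```bash
python3 -m jog '[{"fingers":0.06,"x":0.007,"y":0.0045,"z":0.02,"rx":0,"ry":0,"rz":-0.3},{"fingers":0.06,"x":0,"y":0,"z":0.04,"rx":0,"ry":0,"rz":0},{"fingers":0.06,"x":0,"y":0,"z":0.04,"rx":0,"ry":0,"rz":0},{"fingers":0.06,"x":0,"y":0,"z":0.035,"rx":0,"ry":0,"rz":0},{"fingers":0.06,"x":0,"y":0,"z":0.017,"rx":0,"ry":0,"rz":0},{"fingers":0.06,"x":0,"y":0,"z":0,"rx":0,"ry":0,"rz":0}]' 40
python3 -m jog '[{"fingers":0.0,"x":0,"y":0,"z":0,"rx":0,"ry":0,"rz":0},{"fingers":0.0,"x":0,"y":0,"z":0,"rx":0,"ry":0,"rz":0},{"fingers":0.0,"x":0,"y":0,"z":0,"rx":0,"ry":0,"rz":0},{"fingers":0.0,"x":0,"y":0,"z":0,"rx":0,"ry":0,"rz":0},{"fingers":0.0,"x":0,"y":0,"z":0,"rx":0,"ry":0,"rz":0},{"fingers":0.0,"x":0,"y":0,"z":0,"rx":0,"ry":0,"rz":0}]' 40; python3 -c "
from h import *;print(yaw())"
```

```text
clock: 4.47
tcp_pos: [0.5123, -0.2459, 0.0887]
orientation: [-1.752, -2.606, 0.0]
contact_force: [0.7, -0.5, 0.6]
grip_width: 0.0603
gripper_force: 0.0
clock: 5.22
tcp_pos: [0.5113, -0.2483, 0.0905]
orientation: [-1.757, -2.604, 0.001]
contact_force: [-5.6, -0.6, 7.9]
grip_width: 0.0193
gripper_force: 39.7
22.003477674612935
```

```bash
python3 -m jog '[{"fingers":0.0,"x":0,"y":0,"z":-0.015,"rx":0,"ry":0,"rz":0},{"fingers":0.0,"x":0,"y":0,"z":-0.03,"rx":0,"ry":0,"rz":0},{"fingers":0.0,"x":0,"y":0,"z":-0.03,"rx":0,"ry":0,"rz":0},{"fingers":0.0,"x":0,"y":0,"z":-0.03,"rx":0,"ry":0,"rz":0},{"fingers":0.0,"x":0,"y":0,"z":-0.015,"rx":0,"ry":0,"rz":0},{"fingers":0.0,"x":0,"y":0,"z":0,"rx":0,"ry":0,"rz":0},{"fingers":0.0,"x":0,"y":0,"z":0,"rx":0,"ry":0,"rz":0}]' 60
cat > held.py <<'E'
from h import *
o=r.get_obs();p=o['tcp_pos'];a=np.radians(yaw())
im,d=r.grab_frame('wrist');P=pts('wrist',d)
ty=np.array([np.cos(a),np.sin(a),0]);tx=np.array([-np.sin(a),np.cos(a),0]);q=P-p
X=q@tx;Y=q@ty;Z=q[...,2]
m=(abs(X)<.04)&(abs(Y)<.04)&(Z>-.03)&(Z<.0)&(d>0)
h,e=np.histogram(Z[m],bins=np.arange(-.03,.0021,.002));print(h)
m=(abs(X)<.035)&(abs(Y)<.035)&(Z>-.018)&(Z<-.003)&(d>0)
g=im.astype(int);w=m&(g.min(-1)>110)
for mm in (m,w):
    if mm.sum()>5:
        c=cv2.minAreaRect((np.stack([X[mm],Y[mm]],1)*1000).astype(np.float32));print(mm.sum(),c,np.median(Z[mm]))
cv2.imwrite('pics/held.png',im[120:,60:460,::-1])
print(p,np.degrees(a),o['clock'])
E
python3 held.py
```

```text
clock: 6.1
tcp_pos: [0.5119, -0.2466, 0.2083]
orientation: [-1.753, -2.605, 0.0]
contact_force: [-0.2, -0.3, -2.0]
grip_width: 0.0195
gripper_force: 59.1
[ 38  16   0   0   0   0   1  82  93  87 641 312  39  60  43   0]
1286 ((5.431294918060303, 0.1321849822998047), (43.983543395996094, 12.958202362060547), 89.85983276367188) -0.008408896877228386
1100 ((5.416466236114502, 0.13222312927246094), (43.983543395996094, 12.928543090820312), 89.85983276367188) -0.00837827508014681
[ 0.51188707 -0.24656017  0.20831839] 22.108645073484322 6.1
```

View pics/held.png

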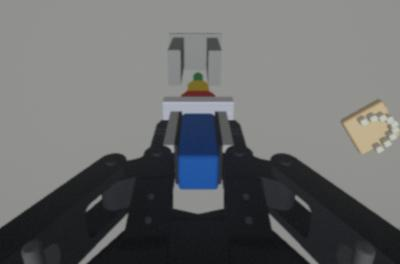

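The held view shows the gauge gripped upright at the blue post (200,150), with its leaves green, yellow and red below the collar, clear of the stand (195,55). The fit puts the gauge centre about 5 mm along tool −x and square to the tool. I'll go beside the block and look once.

```bash
python3 - <<'E'
from h import *
plan([(.5424,-.075,.208)],6,20.6)
E
```

```text
1 [0.025 0.015 0.   ] 3.43
2 [0.025 0.015 0.   ] 3.43
3 [0.026 0.012 0.   ] 3.43
4 [0.027 0.011 0.   ] 3.43
5 [0.028 0.009 0.   ] 3.43
6 [0.028 0.008 0.   ] 3.43
end [ 0.5428 -0.0748  0.2081] yaw 1.5
```

```bash
python3 -m jog '[{"fingers":0.0,"x":0.025,"y":0.015,"z":0,"rx":0,"ry":0,"rz":3.4},{"fingers":0.0,"x":0.025,"y":0.015,"z":0,"rx":0,"ry":0,"rz":3.4},{"fingers":0.0,"x":0.026,"y":0.012,"z":0,"rx":0,"ry":0,"rz":3.4},{"fingers":0.0,"x":0.027,"y":0.011,"z":0,"rx":0,"ry":0,"rz":3.5},{"fingers":0.0,"x":0.028,"y":0.009,"z":0,"rx":0,"ry":0,"rz":3.5},{"fingers":0.0,"x":0.028,"y":0.008,"z":0,"rx":0,"ry":0,"rz":3.4},{"fingers":0.0,"x":0,"y":0,"z":0,"rx":0,"ry":0,"rz":0},{"fingers":0.0,"x":0,"y":0,"z":0,"rx":0,"ry":0,"rz":0}]' 60
python3 - <<'E'
from h import *
print(r.get_obs()['tcp_pos'],yaw(),r.get_obs()['clock'])
im,d=snap('wrist','w3.png')
P=pts('wrist',d);x,y,z=np.moveaxis(P,-1,0)
m=(x>.48)&(x<.61)&(y>-.03)&(y<.06)&(z>.078)&(z<.094)
k,l=cv2.connectedComponents(m.astype(np.uint8))
C=[]
for i in range(1,k):
    if (l==i).sum()>100: c=cv2.minAreaRect((P[l==i][:,:2]*1000).astype(np.float32)); C.append(c[0]); print((l==i).sum(),c,np.median(z[l==i]))
c=cv2.minAreaRect((P[m][:,:2]*1000).astype(np.float32));print('all',c)
if len(C)==2:
  v=np.subtract(*C); print(v,np.degrees(np.arctan2(v[1],v[0])))
E
```

```text
clock: 7.15
tcp_pos: [0.5429, -0.0759, 0.2086]
orientation: [-2.192, -2.25, 0.002]
contact_force: [0.8, -0.4, -2.4]
grip_width: 0.0193
gripper_force: 59.0
[ 0.54286455 -0.07590655  0.20859862] 1.4991076632503697 7.15
1667 ((519.3496704101562, 8.570013046264648), (28.008623123168945, 48.941986083984375), 1.3848724365234375) 0.08582649189747044
1676 ((567.5178833007812, 9.538552284240723), (28.181163787841797, 49.34855270385742), 1.514628291130066) 0.0858144098307646
all ((543.4915771484375, 8.936483383178711), (76.32341003417969, 49.34831237792969), 1.323372721672058)
[-48.16821289  -0.96853924] -178.84808403069275
```

View pics/w3.png

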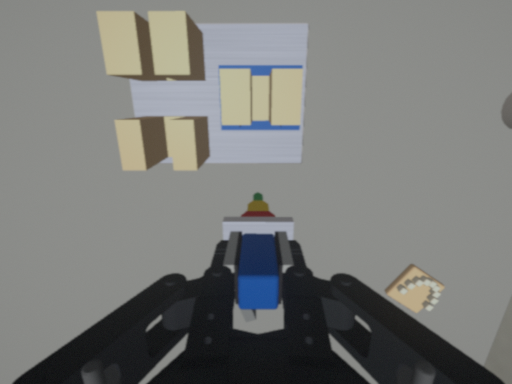

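The slot shows at (260,98) between the two beige walls, about 20 mm wide, centre (0.5434,0.0092), yaw 1.4°. The gauge hangs below it in the picture. I'll move over it and lower.

```bash
python3 -m jog '[{"fingers":0.0,"x":0.03,"y":0.001,"z":0,"rx":0,"ry":0,"rz":0},{"fingers":0.0,"x":0.03,"y":0.001,"z":0,"rx":0,"ry":0,"rz":0},{"fingers":0.0,"x":0.03,"y":0.0006,"z":0,"rx":0,"ry":0,"rz":0},{"fingers":0.0,"x":0,"y":0,"z":0.015,"rx":0,"ry":0,"rz":0},{"fingers":0.0,"x":0,"y":0,"z":0.015,"rx":0,"ry":0,"rz":0},{"fingers":0.0,"x":0,"y":0,"z":0,"rx":0,"ry":0,"rz":0},{"fingers":0.0,"x":0,"y":0,"z":0,"rx":0,"ry":0,"rz":0}]' 60; python3 held.py; python3 -c "
from h import *
print(r.get_obs()['tcp_pos'],r.get_obs()['contact_force'])"
```

```text
clock: 8.07
tcp_pos: [0.5438, 0.0135, 0.1793]
orientation: [2.194, 2.248, -0.001]
contact_force: [-0.1, 0.4, -2.1]
grip_width: 0.0193
gripper_force: 59.0
[ 30  33   0   0   0   0   1  64  84 100 335 636  33  50  49   0]
1281 ((5.960550785064697, 0.6190528869628906), (13.039591789245605, 44.06897735595703), 0.3748270571231842) -0.007907687901139104
982 ((5.960550785064697, 0.6190528869628906), (13.039591789245605, 44.06897735595703), 0.3748270571231842) -0.007767767574669487
[0.54375925 0.01351951 0.17930289] 1.3800341876565816 8.075
[0.54397086 0.01387488 0.17957178] [ 0.19635474 -0.19286393 -2.33154464]
```

```bash
python3 -m jog '[{"fingers":0.0,"x":0,"y":-0.0005,"z":0.008,"rx":0,"ry":0,"rz":0},{"fingers":0.0,"x":0,"y":0,"z":0.008,"rx":0,"ry":0,"rz":0},{"fingers":0.0,"x":0,"y":0,"z":0.008,"rx":0,"ry":0,"rz":0},{"fingers":0.0,"x":0,"y":0,"z":0,"rx":0,"ry":0,"rz":0}]' 60;  python3 -m jog '[{"fingers":0.0,"x":0,"y":0,"z":0.008,"rx":0,"ry":0,"rz":0},{"fingers":0.0,"x":0,"y":0,"z":0.008,"rx":0,"ry":0,"rz":0},{"fingers":0.0,"x":0,"y":0,"z":0.008,"rx":0,"ry":0,"rz":0},{"fingers":0.0,"x":0,"y":0,"z":0,"rx":0,"ry":0,"rz":0}]' 60
```

```text
clock: 8.62
tcp_pos: [0.5426, 0.0148, 0.1544]
orientation: [-2.192, -2.25, 0.002]
contact_force: [-0.3, -0.3, -1.0]
grip_width: 0.0194
gripper_force: 59.0
clock: 9.12
tcp_pos: [0.5426, 0.0147, 0.1305]
orientation: [-2.192, -2.25, 0.002]
contact_force: [0.3, 0.4, -1.2]
grip_width: 0.0191
gripper_force: 59.0
```

Yellow has gone in (tip about 50 mm). I continue gently until it binds.

```bash
python3 -m jog '[{"fingers":0.0,"x":0,"y":0,"z":0.004,"rx":0,"ry":0,"rz":0},{"fingers":0.0,"x":0,"y":0,"z":0.004,"rx":0,"ry":0,"rz":0},{"fingers":0.0,"x":0,"y":0,"z":0,"rx":0,"ry":0,"rz":0}]' 60;  python3 -m jog '[{"fingers":0.0,"x":0,"y":0,"z":0.002,"rx":0,"ry":0,"rz":0},{"fingers":0.0,"x":0,"y":0,"z":0.001,"rx":0,"ry":0,"rz":0},{"fingers":0.0,"x":0,"y":0,"z":0,"rx":0,"ry":0,"rz":0}]' 60
```

```text
clock: 9.5
tcp_pos: [0.543, 0.0148, 0.123]
orientation: [-2.192, -2.25, 0.001]
contact_force: [-0.5, 0.4, -1.9]
grip_width: 0.0196
gripper_force: 59.0
clock: 9.88
tcp_pos: [0.5432, 0.0147, 0.1203]
orientation: [-2.192, -2.25, 0.0]
contact_force: [-0.1, 0.3, -2.4]
grip_width: 0.0192
gripper_force: 59.0
```

```bash
python3 -m jog '[{"fingers":0.0,"x":0,"y":0,"z":0.001,"rx":0,"ry":0,"rz":0},{"fingers":0.0,"x":0,"y":0,"z":0.001,"rx":0,"ry":0,"rz":0},{"fingers":0.0,"x":0,"y":0,"z":0,"rx":0,"ry":0,"rz":0}]' 60;  python3 -m jog '[{"fingers":0.0,"x":0,"y":0,"z":0.001,"rx":0,"ry":0,"rz":0},{"fingers":0.0,"x":0,"y":0,"z":0,"rx":0,"ry":0,"rz":0}]' 60
```

```text
clock: 10.25
tcp_pos: [0.5432, 0.0147, 0.1189]
orientation: [-2.192, -2.25, -0.0]
contact_force: [-2.0, 0.1, 5.9]
grip_width: 0.0193
gripper_force: 60.2
clock: 10.5
tcp_pos: [0.5433, 0.0147, 0.1186]
orientation: [-2.192, -2.249, -0.001]
contact_force: [-6.5, -0.5, 13.7]
grip_width: 0.0194
gripper_force: 61.3
```

It binds at tip ≈ 39 mm, as expected for yellow. I nudge sideways to centre it, then release.

```bash
python3 -m jog '[{"fingers":0.0,"x":0,"y":-0.0005,"z":0.0005,"rx":0,"ry":0,"rz":0},{"fingers":0.0,"x":0,"y":-0.0003,"z":0.0005,"rx":0,"ry":0,"rz":0},{"fingers":0.0,"x":0,"y":0,"z":0,"rx":0,"ry":0,"rz":0}]' 60;  python3 held.py
```

```text
clock: 10.88
tcp_pos: [0.5432, 0.0147, 0.1185]
orientation: [-2.193, -2.25, -0.003]
contact_force: [-6.7, 0.5, 19.6]
grip_width: 0.0194
gripper_force: 61.9
[ 35  24   0   0   0   0   4  70  86 113 439 507  42  47  49   0]
1286 ((5.781860828399658, 0.433746337890625), (13.095428466796875, 44.325035095214844), 1.0079364776611328) -0.008112116899177915
990 ((5.7547197341918945, 0.43326759338378906), (13.0411376953125, 44.325035095214844), 1.0079363584518433) -0.007989497130512183
[0.54322684 0.01468864 0.11845939] 1.4649707581680276 10.875
```

```bash
python3 -m jog '[{"fingers":0.0,"x":0,"y":0.0005,"z":-0.0015,"rx":0,"ry":0,"rz":0},{"fingers":0.05,"x":0,"y":0,"z":0,"rx":0,"ry":0,"rz":0},{"fingers":0.06,"x":0,"y":0,"z":0,"rx":0,"ry":0,"rz":0},{"fingers":0.06,"x":0,"y":0,"z":0,"rx":0,"ry":0,"rz":0},{"fingers":0.06,"x":0,"y":0,"z":0,"rx":0,"ry":0,"rz":0}]' 60; python3 -m jog '[{"fingers":0.06,"x":0,"y":0,"z":-0.015,"rx":0,"ry":0,"rz":0},{"fingers":0.06,"x":0,"y":0,"z":-0.03,"rx":0,"ry":0,"rz":0},{"fingers":0.06,"x":0,"y":0,"z":-0.03,"rx":0,"ry":0,"rz":0},{"fingers":0.06,"x":0,"y":0,"z":-0.03,"rx":0,"ry":0,"rz":0},{"fingers":0.06,"x":0,"y":0,"z":0,"rx":0,"ry":0,"rz":0}]' 60
python3 - <<'E'
from h import *
print(r.get_obs()['tcp_pos'],yaw())
for n in ['scene','side']:
    im,d=snap(n,n+'5.png',scale=1.5);P=pts(n,d);x,y,z=np.moveaxis(P,-1,0)
    for lo,hi in [(.145,.17),(.1,.118)]:
        m=(abs(x-.5434)<.04)&(abs(y-.009)<.04)&(z>lo)&(z<hi)
        c=cv2.minAreaRect((P[m][:,:2]*1000).astype(np.float32));print(n,lo,m.sum(),np.round(c[0]),np.round(c[1]),round(c[2],1),np.percentile(z[m],[50,90]))
    g=im.astype(int)
    m=(g[...,0]>g[...,2]+60)&(g[...,0]>g[...,1]+40)&(abs(x-.457)<.05)&(abs(y-.22)<.05)&(z>.03)
    print('mk',m.sum(),P[m].mean(0),px(n,(.457,.217,.065)))
    m=m&(z>.059);c=cv2.minAreaRect((P[m][:,:2]*1000).astype(np.float32));print(c)
    m=(abs(x-.475)<.08)&(abs(y-.275)<.13)&(z>.006)&(z<.022)&(x+y*0>.4)&(y>.15)
    k,l,s,_=cv2.connectedComponentsWithStats(m.astype(np.uint8));i=1+np.argmax(s[1:,4])
    print('board',cv2.minAreaRect((P[l==i][:,:2]*1000).astype(np.float32)))
    for nm,cm in [('green',(g[...,1]>g[...,0]+40)&(g[...,1]>g[...,2]+40)),('yel',(g[...,0]>150)&(g[...,1]>130)&(g[...,2]<110)),('red',(g[...,0]>g[...,1]+80)&(g[...,0]>g[...,2]+80))]:
        mm=cm&(l==i); print(nm,mm.sum(),P[mm].mean(0).round(4))
E
```

```text
clock: 11.55
tcp_pos: [0.5429, 0.0147, 0.1177]
orientation: [-2.192, -2.25, 0.0]
contact_force: [0.7, 0.5, 0.5]
grip_width: 0.0602
gripper_force: 0.0
clock: 12.18
tcp_pos: [0.5447, 0.0146, 0.2259]
orientation: [2.191, 2.248, 0.008]
contact_force: [0.3, 0.4, -0.7]
grip_width: 0.0602
gripper_force: 0.0
[0.54465852 0.01461545 0.22594757] 1.4719114081014084
scene 0.145 65 [543.   9.] [21. 19.] 0.6 [0.15518243 0.15798179]
scene 0.1 140 [544.   9.] [45. 34.] 1.0 [0.11090272 0.1132073 ]
mk 64 [0.46298882 0.21598863 0.0586075 ] [288. 192.]
((459.6121826171875, 216.49774169921875), (19.734952926635742, 18.42279624938965), 11.128568649291992)
board ((476.85491943359375, 277.90472412109375), (86.88072204589844, 212.09332275390625), 0.4106343984603882)
green 113 [0.4936 0.2575 0.0146]
yel 119 [0.4943 0.297  0.015 ]
red 102 [0.494  0.3371 0.0146]
side 0.145 63 [540.   7.] [20. 25.] 7.5 [0.15444331 0.15682663]
side 0.1 148 [541.   8.] [44. 37.] 1.5 [0.1107581  0.11327315]
mk 56 [0.45610176 0.21178864 0.05331449] [247. 176.]
((456.00238037109375, 215.83828735351562), (20.30868148803711, 15.05369758605957), 85.22380828857422)
board ((473.5789794921875, 275.69696044921875), (214.3865203857422, 84.91239929199219), 89.9600601196289)
green 50 [0.493  0.2592 0.0147]
yel 70 [0.493  0.2979 0.0148]
red 35 [0.4931 0.3375 0.0146]
```

View pics/side5.png

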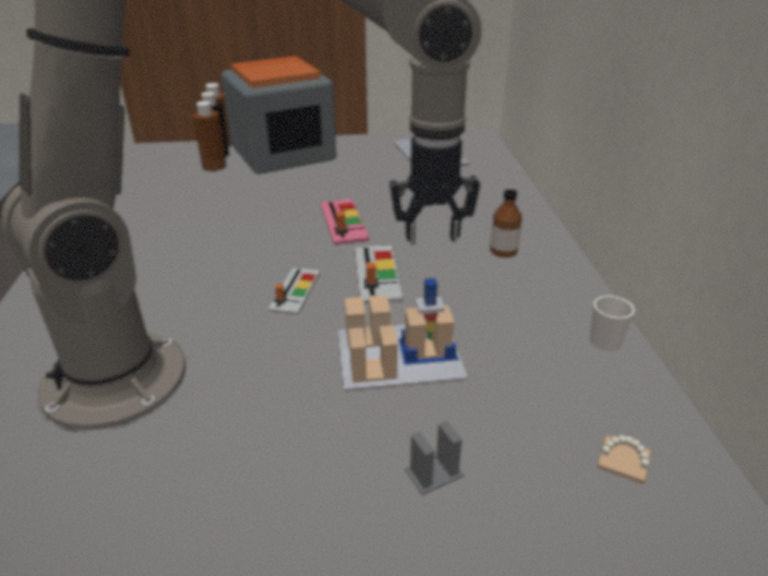

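The side view shows the gauge standing in the slot of the bay block, red leaf bound at the top (430,310), and the gripper clear. The fit gives tip ≈ 40 mm, so the result is yellow. Next is the larger white scale's marker at (372,275).

```bash
python3 - <<'E'
from h import *
plan([(.458,.2165,.20)],5,1.3)
E
```

```text
1 [ 0.041 -0.016  0.005] 0.26
2 [ 0.04  -0.016  0.004] 0.26
3 [ 0.041 -0.016  0.005] 0.26
4 [ 0.041 -0.017  0.005] 0.26Traceback (most recent call last):
  File "<stdin>", line 2, in <module>
  File "h.py", line 25, in plan
    d=f(s[-1]*i/n)-c; v=np.round([d@tx,d@ty,-d[2]],3); c=c+v[0]*tx+v[1]*ty-[0,0,v[2]]; a-=turn/n
      ~^^^^^^^^^^^
    y = self._evaluate(x)
    below_bounds, above_bounds = self._check_bounds(x_new)
                                 ~~~~~~~~~~~~~~~~~~^^^^^^^
    raise ValueError(f"A value ({above_bounds_value}) in x_new is above "
                     f"the interpolation range's maximum value ({self.x[-1]}).")
ValueError: A value (0.2200564028184985) in x_new is above the interpolation range's maximum value (0.22005640281849848).
```

```bash
python3 -m jog '[{"fingers":0.06,"x":0.041,"y":-0.016,"z":0.005,"rx":0,"ry":0,"rz":0.3},{"fingers":0.06,"x":0.040,"y":-0.016,"z":0.004,"rx":0,"ry":0,"rz":0.3},{"fingers":0.06,"x":0.041,"y":-0.016,"z":0.005,"rx":0,"ry":0,"rz":0.3},{"fingers":0.06,"x":0.041,"y":-0.017,"z":0.005,"rx":0,"ry":0,"rz":0.3},{"fingers":0.06,"x":0.041,"y":-0.017,"z":0.006,"rx":0,"ry":0,"rz":0.1},{"fingers":0.06,"x":0,"y":0,"z":0,"rx":0,"ry":0,"rz":0},{"fingers":0.06,"x":0,"y":0,"z":0,"rx":0,"ry":0,"rz":0}]' 30
cat > mk.py <<'E'
from h import *
print(r.get_obs()['tcp_pos'],yaw(),r.get_obs()['clock'])
im,d=snap('wrist','w6.png');P=pts('wrist',d);x,y,z=np.moveaxis(P,-1,0);g=im.astype(int)
m=(abs(x-.457)<.05)&(y>.17)&(y<.4)&(z>.058)&(z<.072)&(g[...,0]>g[...,2]+50)
if m.sum()>5: print('mk',m.sum(),cv2.minAreaRect((P[m][:,:2]*1000).astype(np.float32)))
b=(abs(x-.475)<.08)&(y>.14)&(y<.42)&(z>.006)&(z<.022)
k,l,s,_=cv2.connectedComponentsWithStats(b.astype(np.uint8));i=1+np.argmax(s[1:,4]);b=l==i
print('board',cv2.minAreaRect((P[b][:,:2]*1000).astype(np.float32)))
for nm,cm in [('green',(g[...,1]>g[...,0]+40)&(g[...,1]>g[...,2]+40)),('yel',(g[...,0]>140)&(g[...,1]>120)&(g[...,2]<100)),('red',(g[...,0]>g[...,1]+80)&(g[...,0]>g[...,2]+80)&(x>.47))]:
    mm=cm&b
    if mm.sum()>20: print(nm,mm.sum(),cv2.minAreaRect((P[mm][:,:2]*1000).astype(np.float32)))
mm=b&(g.max(-1)<70)&(x>.466)
if mm.sum()>3: print('pointer',mm.sum(),P[mm].mean(0),P[mm].std(0))
E
python3 mk.py
```

```text
clock: 13.15
tcp_pos: [0.4575, 0.2167, 0.1972]
orientation: [2.218, 2.225, -0.003]
contact_force: [-0.2, 0.4, -0.7]
grip_width: 0.0601
gripper_force: 0.0
[0.45747267 0.21670057 0.19720105] 0.18694708054531606 13.15
mk 334 ((459.2635192871094, 218.69915771484375), (18.43960952758789, 19.336729049682617), 0.4092674255371094)
board ((477.27178955078125, 277.2989501953125), (210.4115753173828, 85.24324798583984), 89.67046356201172)
green 982 ((495.7329406738281, 257.25958251953125), (38.45001983642578, 35.95542907714844), 0.1925877183675766)
yel 1097 ((495.9036865234375, 297.232421875), (38.48751449584961, 35.158870697021484), 0.23316054046154022)
red 1237 ((496.0547180175781, 337.65203857421875), (38.22269058227539, 35.51012420654297), 0.11545155197381973)
```

View pics/w6.png

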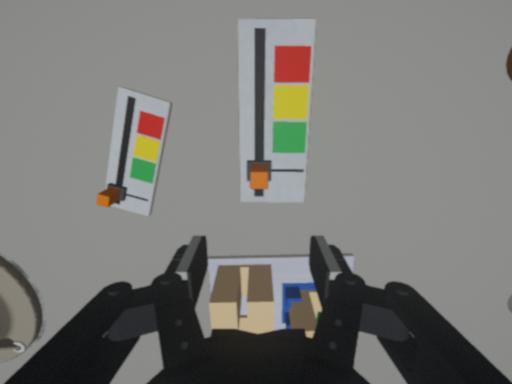

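The wrist view shows the larger white scale: marker post (260,178), pointer at row 170, yellow centre (291,102). The marker must move about +78 mm along tool x. I grasp it first.

```bash
python3 -m jog '[{"fingers":0.06,"x":0.0015,"y":0.001,"z":0.04,"rx":0,"ry":0,"rz":0},{"fingers":0.06,"x":0,"y":0,"z":0.04,"rx":0,"ry":0,"rz":0},{"fingers":0.06,"x":0,"y":0,"z":0.04,"rx":0,"ry":0,"rz":0},{"fingers":0.06,"x":0,"y":0,"z":0.025,"rx":0,"ry":0,"rz":0},{"fingers":0.06,"x":0,"y":0,"z":0.01,"rx":0,"ry":0,"rz":0},{"fingers":0.0,"x":0,"y":0,"z":0,"rx":0,"ry":0,"rz":0},{"fingers":0.0,"x":0,"y":0,"z":0,"rx":0,"ry":0,"rz":0},{"fingers":0.0,"x":0,"y":0,"z":0,"rx":0,"ry":0,"rz":0}]' 40; python3 -m jog '[{"fingers":0.0,"x":0,"y":0,"z":0,"rx":0,"ry":0,"rz":0},{"fingers":0.0,"x":0,"y":0,"z":0,"rx":0,"ry":0,"rz":0}]' 40
```

```text
clock: 14.2
tcp_pos: [0.4584, 0.2191, 0.044]
orientation: [-2.217, -2.224, -0.0]
contact_force: [-3.9, -1.0, 7.1]
grip_width: 0.0191
gripper_force: 39.4
clock: 14.45
tcp_pos: [0.4584, 0.2191, 0.044]
orientation: [-2.217, -2.224, -0.001]
contact_force: [-3.5, -0.9, 5.5]
grip_width: 0.0189
gripper_force: 39.3
```

```bash
python3 -m jog '[{"fingers":0.0,"x":0.015,"y":0,"z":0,"rx":0,"ry":0,"rz":0},{"fingers":0.0,"x":0.02,"y":0,"z":0,"rx":0,"ry":0,"rz":0},{"fingers":0.0,"x":0.02,"y":0,"z":0,"rx":0,"ry":0,"rz":0},{"fingers":0.0,"x":0.015,"y":0,"z":0,"rx":0,"ry":0,"rz":0},{"fingers":0.0,"x":0.0085,"y":0,"z":0,"rx":0,"ry":0,"rz":0},{"fingers":0.0,"x":0,"y":0,"z":0,"rx":0,"ry":0,"rz":0},{"fingers":0.0,"x":0,"y":0,"z":0,"rx":0,"ry":0,"rz":0}]' 40; python3 -m jog '[{"fingers":0.06,"x":0,"y":0,"z":0,"rx":0,"ry":0,"rz":0},{"fingers":0.06,"x":0,"y":0,"z":0,"rx":0,"ry":0,"rz":0},{"fingers":0.06,"x":0,"y":0,"z":0,"rx":0,"ry":0,"rz":0},{"fingers":0.06,"x":0,"y":0,"z":-0.03,"rx":0,"ry":0,"rz":0},{"fingers":0.06,"x":0,"y":0,"z":-0.06,"rx":0,"ry":0,"rz":0},{"fingers":0.06,"x":0,"y":0,"z":-0.06,"rx":0,"ry":0,"rz":0},{"fingers":0.06,"x":0,"y":0,"z":0,"rx":0,"ry":0,"rz":0},{"fingers":0.06,"x":0,"y":0,"z":0,"rx":0,"ry":0,"rz":0}]' 40; python3 mk.py
python3 - <<'E'
from h import *
im,d=snap('wrist','w7.png')
im,d=r.grab_frame('scene'); P=pts('scene',d);x,y,z=np.moveaxis(P,-1,0)
m=(abs(x-.5434)<.04)&(abs(y-.009)<.04)&(z>.1);print(np.percentile(z[m],98))
E
```

```text
clock: 15.32
tcp_pos: [0.4586, 0.2991, 0.044]
orientation: [-2.216, -2.225, -0.004]
contact_force: [-3.2, 1.7, 6.5]
grip_width: 0.0191
gripper_force: 39.4
clock: 16.32
tcp_pos: [0.4581, 0.2973, 0.1926]
orientation: [-2.217, -2.225, 0.0]
contact_force: [0.3, -0.5, -0.6]
grip_width: 0.0598
gripper_force: 0.0
[0.45812791 0.29732527 0.1926073 ] 0.19644291255581983 16.325
mk 347 ((458.50628662109375, 298.6546630859375), (19.1769962310791, 19.32048988342285), 0.26048776507377625)
board ((476.0726318359375, 277.7103576660156), (208.3249053955078, 85.19489288330078), 89.86190795898438)
green 773 ((494.475341796875, 257.2875671386719), (38.43463134765625, 35.06153106689453), 0.6379064917564392)
yel 815 ((494.1598815917969, 297.41754150390625), (39.729976654052734, 36.056678771972656), 0.22094807028770447)
red 966 ((494.80352783203125, 337.51312255859375), (37.83525466918945, 35.53487777709961), 0.6703696250915527)
0.15770364547998908
```

View pics/w7.png

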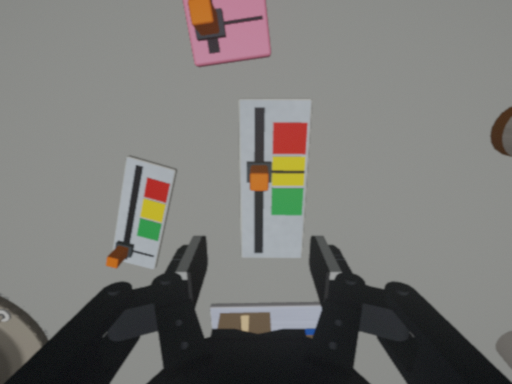

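The wrist view shows the pointer at (290,172) across the middle of the yellow field (289,171), about 1 mm off by depth. The gauge still stands (top at 157 mm) and the gripper touches nothing, so I hand in.

```bash
python3 -c "
from bench import r;print(r.hand_in())"
```

```text
the job is handed in; nothing more can be done
None
```

The slot is 20 mm wide: the gauge was left standing bound in it with yellow as the thickest leaf in, the larger white scale's marker is at the middle of yellow (within about 1 mm), and the job was handed in at about 16.5 s.

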